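# Hold the spring clamp open at its third click

## Task

Take the red-handled drive peg out of its wooden block and push it down through the yellow eyelet of the blue spring clamp's dial. With the peg, turn the dial clockwise past the first two clicks to the third (three dots) and keep holding it there against its return spring, so that the jaws stay open for the insect box; finish while still gripping the peg and holding the dial. Do not push on the clamp with the gripper or arm itself, and leave the other things on the desk where they are.

Things in the scene. Friction and masses are not known exactly. Their poses are not given: they have to be found in the camera images.
- clamp: blue bench clamp, fixed to the desk, base plate 240 x 160 x 12 mm; origin under the base's centre, x toward the two upright cork-lined jaws (tops 72 mm above the desk), z up. A round dial stands on a post near its front (-x) end, the front faces the robot within about 20 degrees.
- hub (a point): point on the dial's vertical turning axis, 64 mm above the desk, at the height of the eyelet's upper rim
- eyelet (a point): centre of the upper rim of the yellow eyelet at the end of the dial's short arm, 58 mm from the axis; it moves with the dial. Vertical through hole 13 mm wide, ring 29 mm wide and 14 mm high (50 to 64 mm above the desk); free space of 38 mm below it. At rest it lies at the robot's right of the dial's front
- dial (a joint): dial angle in rad: 0 at rest, grows clockwise seen from above (eyelet moves toward the robot, then to the robot's left), at most 1.55. Soft clicks at 0.45 (one dot), 0.90 (two dots) and 1.35 (three dots), where the eyelet's arm points at the white dots on the base, 84 mm from the axis; no click holds it: a spring always turns it back to 0. Turning at the eyelet takes about 2 to 6 N; beyond the third click only the stop at 1.55 ends the travel
- jaw (a joint): opening travel of the moving grey jaw in m, driven by the dial: 0 closed, 0.036 at the third click
- peg: loose drive peg, 60 g, 90 mm long, starts upright in the block; origin at the middle of its lower end, z along it to the handle. Steel shaft 10 mm thick and 38 mm long with a tapered nose (8 mm long, 5 mm wide at its end), then a collar 20 mm wide and 4 mm high that comes to rest on the eyelet's or the block's top, then a round red handle 16 mm thick and 48 mm long (42 to 90 mm above the lower end)
- peg_tip (a point): middle of the peg's lower end
- peg_block: fixed light wooden block 50 x 50 x 40 mm with a vertical 13 mm hole, in which the peg stands with its collar on the top; origin under its centre, z up
- box_fly: bystander: pale insect display box, 30 x 76 x 36 mm, origin under its centre
- eraser: bystander: blue and white eraser, 19 x 42 x 12 mm, origin under its centre
- sharpener: bystander: small brass sharpener, 16 x 26 x 13 mm, origin under its centre
There are look-alikes about, which are no part of the job. Of the things that look like the peg, take the one that is nearest to the robot's base at the start.

How it is judged (in metres and radians):
On the way, in this order (a step that is already met when the one before it is completed fails the run):
1. the peg is through the eyelet while the dial is still near rest (below 0.25 rad) (value of joint dial below 0.25 rad and z of peg_tip in the frame of eyelet below -0.022 m and horizontal distance between peg_tip and eyelet below 0.01 m), for 0.2 s.
2. the dial is turned past the second click with the peg in the eyelet (value of joint dial above 1.05 rad and z of peg_tip in the frame of eyelet below -0.022 m and horizontal distance between peg_tip and eyelet below 0.01 m).
At the end, for the whole second after the job is handed in: Dial held at the third click (1.24 to 1.46 rad), jaws open over 31 mm, by the peg: its lower end at least 22 mm below the eyelet's rim and within 10 mm of the hole's axis, pressing on the clamp with over 1 N and gripped with over 3 N; the robot itself not touching the clamp (under 1 N) (value of joint dial between 1.24 and 1.46 rad and value of joint jaw above 0.031 m and z of peg_tip in the frame of eyelet below -0.022 m and horizontal distance between peg_tip and eyelet below 0.01 m and contact force between peg and clamp above 1 N and contact force between the fingers and peg above 3 N and contact force between each of the arm, the fingers and clamp below 1 N); the arm keeps its last pose, push and grip.
It fails at once if the robot itself pushes the clamp, its dial or its jaws (over 3 N) (contact force between any of the fingers, the arm and clamp above 3 N).
It fails at once if a bystander is displaced by more than 20 mm (distance of any of box_fly, eraser, sharpener from where it was at the start of the episode above 0.02 m).
It also fails if it takes over 48 s, if anything falls off the work surface, if the arm or the gripper's body presses on something with over 40 N, if the wrist force passes 120 N, or if a joint passes its speed limit or range.

## Robot

A 6-joint arm with a two-finger parallel gripper is mounted at the origin on a cart in front of the work surface, level with it; the furniture and walls round the work are solid. World frame = base frame: x ahead of the robot, y to its left, z up, the work surface at z = 0. Lengths are in mm, angles in rad, forces in N, time in s.
With the tool pointing down it reaches from about 350 to 875 mm from the base axis. Payload 4.2 kg.
Tool frame: the origin (TCP) lies at the very end of the fingers, on their centre line; the grasp point (between the pads) lies 19 mm behind it; z points along the fingers, y is the line along which they close (so a half turn about z gives the same grasp; the last joint's range is limited). The gripper opens to 85 mm and grips with 20 to 120 N. Pads are 22 mm wide; open, the fingers measure 114 mm over their backs; the gripper's body (76 mm by 85 mm) begins 54 mm behind the grasp point. The pads swing forward as they close: fully open they stand 13 mm farther back than shut.
Start: joints at [1.597, 0.385, 0.008, 0, -1.194, -0.259], TCP at [144.158, 608.126, 231.312] pointing down, gripper open.
Joint ranges: [-3.14, 3.14], [-1.21, 2.06], [-1.07, 1.41], [-3.16, 2.05], [-2.99, -0.16], [-3.1, 3.1]. Speed limits (rad/s): [2.79, 2.79, 3.14, 3.14, 3.14, 3.14].

## Interface

Orientations are given as a unit quaternion [x, y, z, w].
In Python, from bench import arm gives the robot as it stands. The module is installed in compiled form; this text tells all that it offers.
- The arm moves only by the tool drive_tool, never from a script. Its argument "targets" is a list of rows, each a list of 5 numbers: the closure, from -1 (fully open) to 1 (shut), then the shift along the tool's x, y, z in mm, then the turn about the tool's z in degrees. In form: [[grip, tx, ty, tz, roll], ...]. A call has 1 to 12 rows; each row is the pose to reach, as a shift and turn from the pose commanded when the call began, along the tool's axes at that moment; what a row does not reach only later rows make up. A row lasts 1/10 s, in which the tool goes at most 50 mm and 8.59 degrees, less where a joint would pass 70% of its speed; a pose out of reach is approached as far as the arm can. A call with a gripper value outside its range is refused whole. The fingers move at their own pace and stop on an object; the grip force is fixed at half the most. Time passes only in rows, so rows that repeat a pose let the fingers close. It gives the time, the measured TCP pose, the force, the opening and the grip force at its end, in the units of the state.
- arm.read_state(): the state, without advancing time (a new reading comes with each control period).
- arm.get_image(name): name is "side" or "top" or "wrist"; returns the picture (400x640x3 uint8, blue, green, red); there is no depth.
- arm.camera_params(name): a dict with "fov_y" (degrees; the focal length in pixels is half the picture's height over the tangent of half this angle, whatever the lens; pixels are square), "cx", "cy" (the principal point, pixels), "rvec" (rotation vector, rad) and "tvec" (3), from world to camera coordinates, as OpenCV has them; the wrist camera has in their place "tool_from_camera" (4x4, takes a point from camera to tool coordinates, whose origin is the TCP and whose axes are the flange's). Camera axes: x right, y down, z forward; pixel columns grow to the right and rows downward; lengths in mm; the calibration is good to about 2 mm. A picture is of the moment at which its call begins: read the wrist's pose just before it. camera_params takes no time and is no camera call.
- arm.job_done(): hands the job in; it is judged then, once.
The state is a dict: "clock": time; "joints": joint angles; "joint_vel": joint speeds; "joint_efforts": joint torques, N m; "position": TCP position; "ee_rot": TCP orientation; "contact_force": force on the tool from outside, world axes, zero at the start; "wrist_torque": the same for the moment, N m; "gripper_width": finger opening in mm; "grasp_force": force on a finger pad.
Only numpy, scipy, OpenCV 4.12 (cv2) and the standard library are available. Lean on these libraries where they do the work, as an engineer would, in place of code of your own. Each camera call takes 0.05 s, during which the arm holds its last target. There are 200 camera calls.

## Working session

There is one attempt and no reset: what is moved stays moved. The work goes in short steps, Python scripts to look and compute and a tool call to move; the robot and the scene stay as the last step left them, time stands still between calls to the robot, and variables do not carry over. Pictures are saved under pics/ and viewed, at most 10 in all, crops included, and the job is handed in when it is done.

Besides the shell and the picture viewer there is one more tool, called after ">>>" as name(argument=value, ...) on one line, values as JSON. drive_tool: Moves the arm, as the interface text tells. Its arguments: {"type":"object","properties":{"targets":{"type":"array","items":{"type":"array","items":{"type":"number"}}}},"required":["targets"]}

```bash
mkdir -p pics
cat > h.py <<'E'
import numpy as np,cv2
from bench import arm
from scipy.spatial.transform import Rotation as R
def cam(n,st=None):
    p=arm.camera_params(n);f=200/np.tan(np.radians(p["fov_y"])/2)
    K=np.array([[f,0,p["cx"]],[0,f,p["cy"]],[0,0,1.]])
    if n=="wrist":
        st=st or arm.read_state();T=np.array(p["tool_from_camera"]);Rt=R.from_quat(st["ee_rot"]).as_matrix()
        Rw=Rt@T[:3,:3];c=Rt@T[:3,3]+np.array(st["position"]);return K,Rw,c
    Rc=cv2.Rodrigues(np.array(p["rvec"],float))[0];return K,Rc.T,-Rc.T@np.array(p["tvec"],float).ravel()
def ray(C,u,v,z):
    K,Rw,c=C;d=Rw@np.linalg.solve(K,[u,v,1.]);return c+d*(z-c[2])/d[2]
def proj(C,P):
    K,Rw,c=C;q=K@(Rw.T@(np.array(P,float)-c));return q[:2]/q[2]
E
python3 - <<'E'
from h import *
s=arm.read_state();print(s)
for n in["top","side","wrist"]:
    print(n,{k:np.round(v,3).tolist() if not isinstance(v,str) else v for k,v in arm.camera_params(n).items()}, np.round(cam(n)[2]))
for n in["top","side"]: cv2.imwrite(f"pics/{n}0.png",arm.get_image(n))
E
```

```text
{'clock': 0.0, 'joints': array([ 1.59661001e+00,  3.85586879e-01,  6.57935235e-03, -5.33837605e-04,
       -1.19401224e+00, -2.58620902e-01]), 'joint_vel': array([-0.00065035,  0.00141751,  0.00084973,  0.00066458, -0.00010064,
       -0.00031883]), 'joint_efforts': array([ 7.07764684e-04, -3.92293417e+01,  1.88407177e+01,  4.18635070e+00,
       -4.50573396e-03, -5.16657607e-06]), 'position': array([144.01875611, 607.55258929, 230.17994076]), 'ee_rot': array([ 9.93220659e-01, -1.16238656e-01, -8.80076724e-05,  1.13566052e-03]), 'contact_force': array([-0.92185157, -0.00584267, -0.06272931]), 'wrist_torque': array([ 0.01226424, -0.00551472,  0.00430587]), 'grasp_force': 0.0, 'gripper_width': 85.42848575848822}
top {'fov_y': 42.904, 'cx': 321.493, 'cy': 206.342, 'rvec': [1.806, -2.132, 0.52], 'tvec': [83.144, 610.764, 1253.624]} [ -12.   95. 1394.]
side {'fov_y': 50.706, 'cx': 320.159, 'cy': 187.655, 'rvec': [1.803, -1.643, 0.749], 'tvec': [-79.299, 484.204, 596.237]} [-109.  -72.  761.]
wrist {'fov_y': 60.414, 'cx': 320.279, 'cy': 197.905, 'tool_from_camera': [[-0.0, -0.948, -0.318, 80.672], [1.0, -0.0, -0.001, 0.082], [0.001, -0.318, 0.948, -142.74], [0.0, 0.0, 0.0, 1.0]]} [223. 589. 373.]
```

View pics/top0.png

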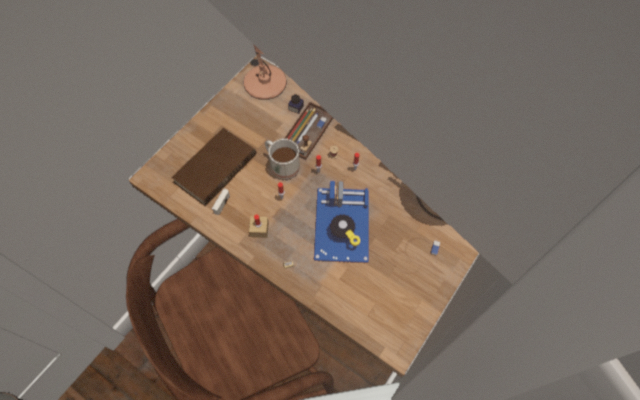

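View pics/side0.png

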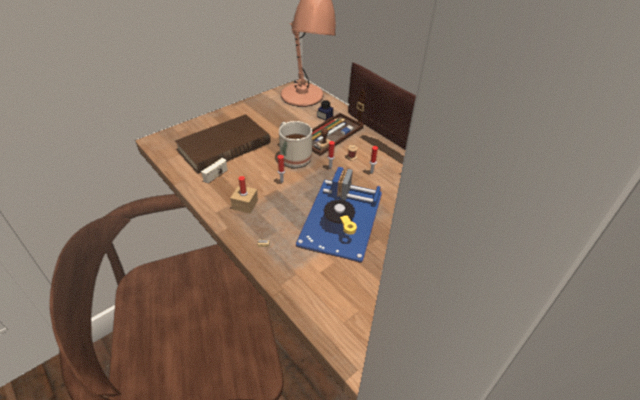

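The red-handled candidates in the top view are (257,218) in the block, (281,187), (318,160) and (356,157). The task's peg stands in the wooden block. I'll check which one is nearest the base and confirm it in an enlarged crop.

Run:
```python
from h import *
T=cam("top");S=cam("side")
for n,a,z in[("blockpeg",(257,214),90),("p2",(281,183),90),("p3",(319,156),90),("p4",(357,154),90)]:
    p=ray(T,*a,z);print(n,p.round(),np.hypot(*p[:2]).round())
for n,u,v,z in[("hub",343,225,64),("eyelet",354,240,64),("box",221,201,36),("c1",318,257,12),("c2",366,259,12),("c3",367,189,12),("sharp",289,265,13),("eraser",436,248,12)]:
    print(n,ray(T,u,v,z).round())
for n,u,v,z in[("blockpeg",242,178,90),("hub",339,209,64),("eyelet",348,226,64)]: print("side",n,ray(S,u,v,z).round())
a=cv2.imread("pics/top0.png")[140:280,190:390];b=cv2.imread("pics/side0.png")[130:270,190:390]
cv2.imwrite("pics/crop1.png",np.vstack([cv2.resize(x,None,fx=2.1*1,fy=2.1,interpolation=cv2.INTER_CUBIC) for x in(a,b)]))
```

```text
blockpeg [651. 162.  90.] 670.0
p2 [740.  81.  90.] 745.0
p3 [815. -45.  90.] 816.0
p4 [ 803. -160.   90.] 819.0
hub [588. -77.  64.]
eyelet [537. -99.  64.]
box [739. 267.  36.]
c1 [523.   7.  12.]
c2 [ 494. -129.   12.]
c3 [ 721. -180.   12.]
sharp [512.  93.  13.]
eraser [ 494. -339.   12.]
side blockpeg [641. 165.  90.]
side hub [586. -73.  64.]
side eyelet [535. -96.  64.]
```

View pics/crop1.png

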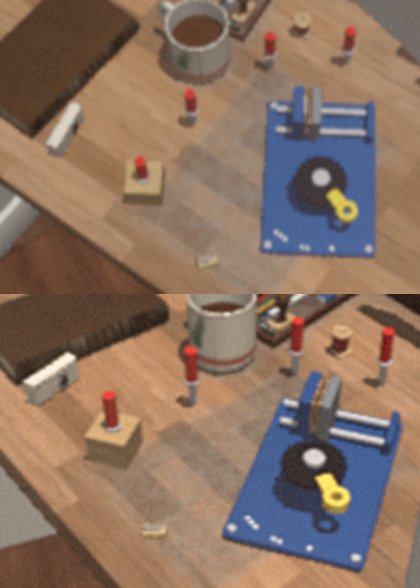

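Run:
```python
from h import *
T=cam("top");S=cam("side")
s=arm.read_state();print(R.from_quat(s["ee_rot"]).as_matrix().round(3))
for P in[(0,0,0),(0,0,300),(144,608,231),(144,608,350),(80,300,500),(646,163,92),(587,-75,64)]: print(P,proj(T,P).round(),proj(S,P).round())
for u,v in[(140,250),(175,225),(190,370)]: print(ray(T,u,v,0).round(),ray(T,u,v,300).round())
cv2.imwrite("pics/w0.png",arm.get_image("wrist"))
```

```text
[[ 0.973 -0.231 -0.   ]
 [-0.231 -0.973 -0.002]
 [ 0.     0.002 -1.   ]]
(0, 0, 0) [355. 454.] [264. 530.]
(0, 0, 300) [365. 451.] [242. 469.]
(144, 608, 231) [ 64. 430.] [-170.  315.]
(144, 608, 350) [ 35. 426.] [-247.  260.]
(80, 300, 500) [183. 427.] [-137.  238.]
(646, 163, 92) [257. 215.] [243. 176.]
(587, -75, 64) [342. 225.] [340. 209.]
[635. 519.   0.] [496. 427. 300.]
[700. 414.   0.] [547. 346. 300.]
[268. 391.   0.] [208. 327. 300.]
```

View pics/w0.png

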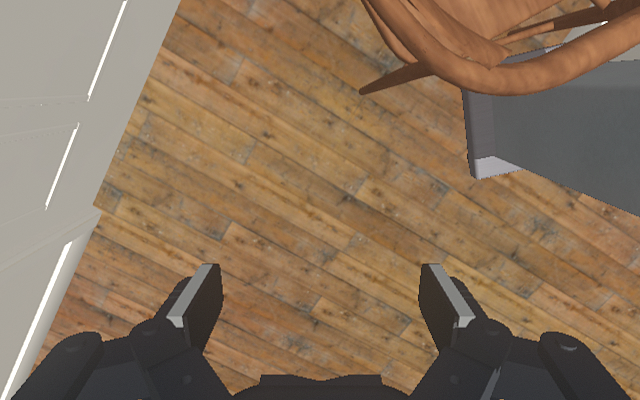

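Run:
```python
from h import *
T=cam("top");S=cam("side")
def tri(a,b):
    o=[];d=[]
    for C,p in((T,a),(S,b)):
        K,Rw,c=C;v=Rw@np.linalg.solve(K,[*p,1.]);o.append(c);d.append(v/np.linalg.norm(v))
    t=np.linalg.lstsq(np.c_[d[0],-d[1]],o[1]-o[0],rcond=None)[0]
    A,B=o[0]+t[0]*d[0],o[1]+t[1]*d[1];print(((A+B)/2).round(),np.linalg.norm(A-B).round(1))
tri((186,225),(187,201));tri((135,250),(65,290));tri((325,385),(285,380));tri((257,214),(242,178))
s=arm.read_state();M=R.from_quat(s["ee_rot"]).as_matrix()
print(M.T@(np.array([646,163,0])-s["position"]))
```

```text
[ 777.  402. -150.] 24.6
[ 604.  620. -199.] 239.7
[178.  22.  48.] 56.8
[654. 165.  80.] 6.6
[590.99770103 316.49586166 231.07816855]
```

>>> drive_tool(targets=[[-1, 49, 26, 0, 0], [-1, 98, 52, 0, 0], [-1, 148, 79, 0, 0], [-1, 197, 105, 0, 0], [-1, 246, 132, 0, 0], [-1, 295, 158, 0, 0], [-1, 345, 184, 0, 0], [-1, 394, 211, 0, 0], [-1, 443, 237, 0, 0], [-1, 492, 264, 0, 0], [-1, 541, 290, 0, 0], [-1, 580, 316, 0, 0]])

```text
clock: 1.35
position: [593.2, 207.2, 231.0]
ee_rot: [0.993, -0.116, -0.0, 0.0]
contact_force: [0.9, 1.2, 1.0]
gripper_width: 85.2
grasp_force: 0.0
```

>>> drive_tool(targets=[[-1, 0, 0, 40, 0], [-1, 0, 0, 70, 0], [-1, 0, 0, 70, 0], [-1, 0, 0, 70, 0]])

```text
clock: 1.75
position: [592.2, 208.8, 161.5]
ee_rot: [0.993, -0.116, 0.0, 0.001]
contact_force: [0.4, 0.6, 1.2]
gripper_width: 85.4
grasp_force: 0.0
```

Run:
```python
from h import *
s=arm.read_state();print(s["clock"],s["position"],s["joints"],s["contact_force"],R.from_quat(s["ee_rot"]).as_matrix().round(3))
cv2.imwrite("pics/w1.png",arm.get_image("wrist"));C=cam("wrist",s)
for z in(92,40):print(z,proj(C,(646,163,z)),proj(C,(651,162,z)))
```

```text
1.75 [592.24841622 208.83646123 161.54640088] [ 5.96714318e-01  4.43739139e-01 -8.19992628e-02  9.86655318e-04
 -1.04569071e+00  7.41392680e-01] [0.35534479 0.64986283 1.2091232 ] [[ 0.973 -0.23  -0.   ]
 [-0.23  -0.973 -0.001]
 [ 0.     0.001 -1.   ]]
92 [373.73692672 114.01865828] [373.85759159 105.27432184]
40 [363.41732083 108.03357331] [363.44907507 100.94432245]
```

View pics/w1.png

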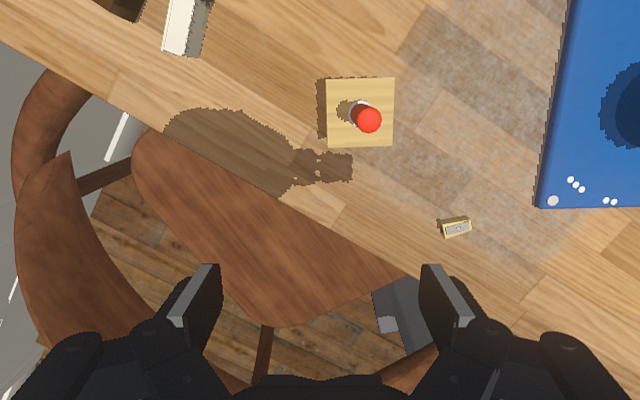

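The wrist view shows the red handle's top at (369,120) and the block's top centred near (361,112). The clamp is on the right and the sharpener is at (455,227).

Run:
```python
from h import *
s=arm.read_state();C=cam("wrist",s);M=R.from_quat(s["ee_rot"]).as_matrix()
for u,v,z in((369,120,92),(361,112,40)):
    p=ray(C,u,v,z);print(p,M.T@(p-s["position"]))
```

```text
[643.80941578 167.02309468  92.        ] [59.16813542 29.66574038 71.01678046]
[644.38477418 166.0051549   40.        ] [ 59.84159505  30.57797653 123.01756427]
```

>>> drive_tool(targets=[[-1, 30, 15, 0, 0], [-1, 59, 30, 0, 0], [-1, 59, 30, 0, 0], [-1, 59, 30, 40, 0], [-1, 59, 30, 80, 0], [-1, 59, 30, 107, 0], [-1, 59, 30, 107, 0]])

```text
clock: 2.5
position: [640.1, 166.0, 51.7]
ee_rot: [0.993, -0.116, -0.003, 0.001]
contact_force: [-0.1, -0.8, -0.5]
gripper_width: 85.5
grasp_force: 0.0
```

>>> drive_tool(targets=[[1, 0, 0, 0, 0], [1, 0, 0, 0, 0], [1, 0, 0, 0, 0], [1, 0, 0, 0, 0], [1, 0, 0, 0, 0], [1, 0, 0, 0, 0], [1, 0, 0, 0, 0], [1, 0, 0, 0, 0], [1, 0, 0, 0, 0], [1, 0, 0, 0, 0]])

```text
clock: 3.5
position: [643.0, 166.3, 55.5]
ee_rot: [0.993, -0.116, 0.001, -0.0]
contact_force: [-1.1, 0.2, 5.7]
gripper_width: 13.9
grasp_force: 58.4
```

>>> drive_tool(targets=[[1, 0, 0, -15, 0], [1, 0, 0, -35, 0], [1, 0, 0, -70, 0], [1, 0, 0, -100, 0], [1, 0, 0, -100, 0], [1, 0, 0, -100, 0]])

```text
clock: 4.1
position: [642.3, 166.1, 155.3]
ee_rot: [0.993, -0.116, 0.0, -0.001]
contact_force: [-0.8, 0.8, -1.2]
gripper_width: 14.8
grasp_force: 58.6
```

Run:
```python
from h import *
s=arm.read_state();print(s);M=R.from_quat(s["ee_rot"]).as_matrix()
print(M.T@(np.array([536,-98,140])-s["position"]))
```

```text
{'clock': 4.1, 'joints': array([ 4.96006040e-01,  5.04957632e-01,  5.80105540e-03, -6.15557313e-04,
       -1.07033490e+00,  8.41892947e-01]), 'joint_vel': array([ 0.00118938,  0.03228524, -0.03933247, -0.00909104,  0.00126954,
       -0.00026704]), 'joint_efforts': array([ 1.56182412e-02, -4.59497881e+01,  1.89449537e+01,  4.26583976e+00,
        3.22822086e-02,  1.41232258e-04]), 'position': array([642.32982895, 166.06924079, 155.30215731]), 'ee_rot': array([ 9.93210115e-01, -1.16332145e-01,  3.78548281e-04, -5.96094953e-04]), 'contact_force': array([-0.80610958,  0.77346596, -1.19702763]), 'wrist_torque': array([-0.06288745,  0.05732679,  0.02240917]), 'grasp_force': 58.564674854278564, 'gripper_width': 14.775073088777994}
[-42.43878956 281.51226342  14.91801454]
```

>>> drive_tool(targets=[[1, -16, 46, 0, 0], [1, -32, 92, 0, 0], [1, -48, 138, 0, 0], [1, -64, 184, 0, 0], [1, -80, 230, 0, 0], [1, -96, 275, 0, 0], [1, -102, 281, 0, 0], [1, -102, 281, 0, 0], [1, -102, 281, 0, 0]])

```text
clock: 5.0
position: [478.7, -83.5, 153.9]
ee_rot: [0.993, -0.116, -0.0, 0.0]
contact_force: [0.9, 0.5, -1.0]
gripper_width: 14.4
grasp_force: 58.7
```

Run:
```python
from h import *
s=arm.read_state();print(s["clock"],s["position"],s["gripper_width"],s["grasp_force"],s["ee_rot"])
cv2.imwrite("pics/w2.png",arm.get_image("wrist"));C=cam("wrist",s)
print(proj(C,(536,-98,64)),proj(C,(587,-75,64)))
```

```text
5.0 [478.696225   -83.54073467 153.94591102] 14.408985778181163 58.74260902404785 [ 9.93246117e-01 -1.16026296e-01 -2.11377710e-04  7.10572594e-05]
[321.64049963 117.14594385] [266.74179152  44.17313279]
```

View pics/w2.png

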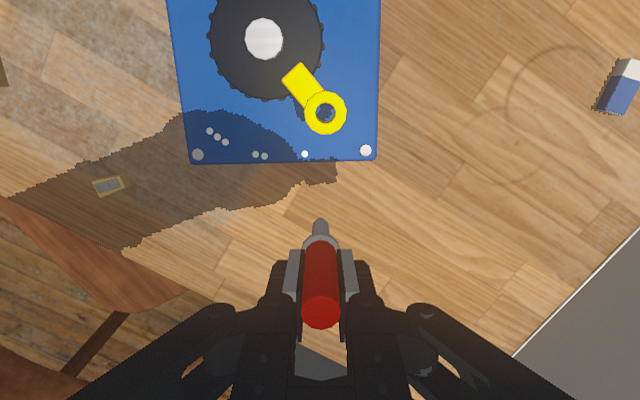

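The wrist view shows the eyelet ring centred at (326,112), the hub cap at (264,39), the three dots at about (217,137), the peg's tip at (320,222) and its handle top at (321,312).

Run:
```python
from h import *
s=arm.read_state();C=cam("wrist",s);M=R.from_quat(s["ee_rot"]).as_matrix()
im=cv2.imread("pics/w2.png");hsv=cv2.cvtColor(im,cv2.COLOR_BGR2HSV)
m=cv2.inRange(hsv,(22,120,120),(35,255,255));m[:, :230]=0
cs,_=cv2.findContours(m,cv2.RETR_CCOMP,cv2.CHAIN_APPROX_NONE)
for c in cs:
    if len(c)>20: print(len(c),cv2.boundingRect(c),cv2.fitEllipse(c))
e=ray(C,326,112,64)
for n,u,v,z in(("eye",326,112,64),("hub",264,39,64),("hub70",264,39,72),("dots",217,137,12),("d1",304.5,154,12),("d2",260,156,12),("tip",320,220,100),("top",321,312,190)):
    p=ray(C,u,v,z);print(n,p.round(1),(M.T@(p-s["position"])).round(1),(p-e).round(1), np.linalg.norm((p-e)[:2]).round(1))
```

```text
173 (281, 62, 66, 72) ((315.8822326660156, 101.33390045166016), (39.05611038208008, 84.18758392333984), 141.03907775878906)
57 (314, 102, 22, 21) ((324.9394226074219, 111.96756744384766), (19.89883804321289, 20.47800636291504), 73.28491973876953)
eye [ 539.  -101.2   64. ] [62.4  3.7 90. ] [0. 0. 0.] 0.0
hub [590.6 -73.7  64. ] [106.4 -34.9  90. ] [51.6 27.4  0. ] 58.5
hub70 [589.5 -74.7  72. ] [105.5 -33.6  82. ] [50.5 26.5  8. ] 57.0
dots [536.  -9.  12.] [ 38.3 -85.3 142. ] [ -3.   92.2 -52. ] 92.2
d1 [505.6 -75.8  12. ] [ 24.1 -13.3 142. ] [-33.4  25.4 -52. ] 42.0
d2 [512.5 -39.   12. ] [ 22.4 -50.7 142. ] [-26.4  62.2 -52. ] 67.6
tip [479.5 -83.1 100. ] [ 0.4 -0.2 54. ] [-59.5  18.1  36. ] 62.2
top [479.6 -83.6 190. ] [  0.6   0.3 -36. ] [-59.4  17.6 126. ] 62.0
```

>>> drive_tool(targets=[[1, 31, 2, 0, 0], [1, 61.5, 3.2, 0, 0], [1, 61.5, 3.2, 0, 0], [1, 61.5, 3.2, 0, 0], [1, 61.5, 3.2, 15, 0], [1, 61.5, 3.2, 30, 0], [1, 61.5, 3.2, 30, 0], [1, 61.5, 3.2, 30, 0]])

```text
clock: 5.85
position: [537.2, -100.7, 124.5]
ee_rot: [0.993, -0.116, -0.0, 0.0]
contact_force: [0.1, 0.4, 0.4]
gripper_width: 14.5
grasp_force: 58.7
```

Run:
```python
from h import *
s=arm.read_state();print(s["clock"],s["position"],s["gripper_width"],s["contact_force"])
a=arm.get_image("wrist")[100:350,190:450];b=arm.get_image("side")[170:270,290:394]
cv2.imwrite("pics/w3.png",np.hstack([cv2.resize(a,(416,400)),cv2.resize(b,(416,400))[:, :384]]));C=cam("wrist",s)
print(proj(C,(539,-101.2,64))-[190,100])
```

```text
5.85 [ 537.16488861 -100.68403976  124.46143563] 14.48440169162064 [0.07239727 0.37671364 0.39026755]
[130.46860005 113.87298459]
```

View pics/w3.png

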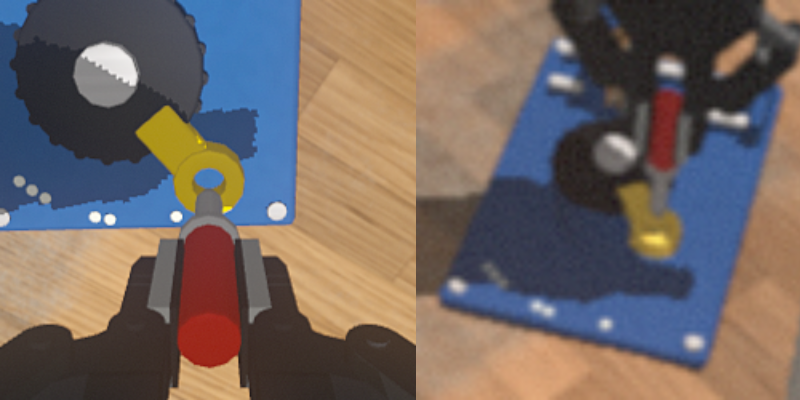

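The ring's centre is at crop (209,181), which matches the prediction, and the peg's tip is just above it and lined up sideways. I'll descend in stages.

>>> drive_tool(targets=[[1, 1, 0, 3, 0], [1, 1, 0, 7, 0], [1, 1, 0, 11, 0], [1, 1, 0, 15, 0], [1, 1, 0, 15, 0]])

```text
clock: 6.45
position: [537.9, -101.4, 108.5]
ee_rot: [0.993, -0.116, -0.001, 0.0]
contact_force: [0.0, 0.3, 0.2]
gripper_width: 14.5
grasp_force: 58.7
```

>>> drive_tool(targets=[[1, 0, 0, 5, 0], [1, 0, 0, 10, 0], [1, 0, 0, 15, 0], [1, 0, 0, 20, 0], [1, 0, 0, 25, 0], [1, 0, 0, 27, 0], [1, 0, 0, 27, 0], [1, 0, 0, 27, 0]])

```text
clock: 7.25
position: [538.6, -101.4, 82.4]
ee_rot: [0.993, -0.116, 0.0, 0.0]
contact_force: [-0.7, -0.4, -1.5]
gripper_width: 14.7
grasp_force: 58.7
```

Run:
```python
from h import *
s=arm.read_state();print(s["clock"],s["position"],s["gripper_width"],s["contact_force"],s["wrist_torque"])
a=arm.get_image("wrist")[100:350,190:450];b=arm.get_image("side")[170:270,290:394]
cv2.imwrite("pics/w4.png",np.hstack([cv2.resize(a,(416,400)),cv2.resize(b,(416,400))[:, :384]]));C=cam("wrist",s)
print((proj(C,(539,-101.2,64))-[190,100])*1.6)
# arc plan, tool axes, relative to start
M=R.from_quat(s["ee_rot"]).as_matrix();h=np.array([590.6,-73.7]);e=np.array([539,-101.2]);a0=np.arctan2(*(e-h)[::-1])
for q in np.arange(.15,1.41,.15).tolist()+[1.35,1.4]:
    p=h+58.3*np.array([np.cos(a0-q),np.sin(a0-q)])-e
    print(round(q,2),(M.T@[*p,0]).round(1)[:2])
```

```text
7.25 [ 538.58889172 -101.38957349   82.39738626] 14.65686861789893 [-0.70312754 -0.35511591 -1.50495952] [-0.02984472  0.03178041 -0.00501719]
[207.71104027 233.65724538]
0.15 [-5.1 -7.1]
0.3 [ -9.3 -14.8]
0.45 [-12.3 -23. ]
0.6 [-14.  -31.5]
0.75 [-14.4 -40.3]
0.9 [-13.5 -49. ]
1.05 [-11.3 -57.4]
1.2 [ -7.9 -65.5]
1.35 [ -3.3 -72.9]
1.35 [ -3.3 -72.9]
1.4 [ -1.5 -75.2]
```

View pics/w4.png

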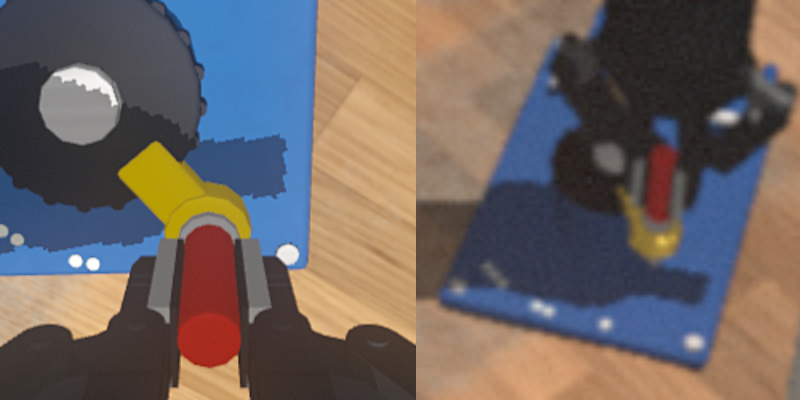

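The peg is through the eyelet with its collar close to the rim, and the dial is still at rest. Next I turn it along the arc.

>>> drive_tool(targets=[[1, -2.7, -3.5, 0, 0], [1, -5.1, -7.1, 0, 0], [1, -7.3, -11, 0, 0], [1, -9.3, -14.8, 0, 0], [1, -10.9, -19, 0, 0], [1, -12.3, -23, 0, 0], [1, -13.3, -27.2, 0, 0], [1, -14, -31.5, 0, 0], [1, -14.3, -36, 0, 0], [1, -14.4, -40.3, 0, 0], [1, -14.1, -44.7, 0, 0], [1, -13.5, -49, 0, 0]])

```text
clock: 8.55
position: [536.3, -50.3, 82.2]
ee_rot: [0.993, -0.116, -0.0, 0.0]
contact_force: [0.5, -4.5, 0.1]
gripper_width: 14.6
grasp_force: 58.9
```

>>> drive_tool(targets=[[1, 1, -4.2, 0, 0], [1, 2.2, -8.4, 0, 0], [1, 3.8, -12.5, 0, 0], [1, 5.6, -16.5, 0, 0], [1, 7.8, -20.3, 0, 0], [1, 10.2, -23.9, 0, 0], [1, 11.3, -25.4, 0, 0], [1, 11.3, -25.4, 0, 0], [1, 11.3, -25.4, 0, 0], [1, 11.3, -25.4, 0, 0]])

```text
clock: 9.55
position: [552.2, -28.9, 81.9]
ee_rot: [0.993, -0.116, -0.002, 0.001]
contact_force: [-0.1, -5.1, 0.9]
gripper_width: 14.5
grasp_force: 58.9
```

Run:
```python
from h import *
s=arm.read_state();print(s["clock"],s["position"],s["gripper_width"],s["grasp_force"],s["contact_force"])
h=np.array([590.6,-73.7]);d=s["position"][:2]-h
print(np.linalg.norm(d),(np.radians(208)-np.arctan2(d[1],d[0])))
a=arm.get_image("wrist")[50:350,160:472];b=arm.get_image("side")[150:270,270:394]
cv2.imwrite("pics/w5.png",np.hstack([cv2.resize(a,(416,400)),cv2.resize(b,(384,372)).copy() if 0 else cv2.resize(b,(413,400))[:, :384]]));C=cam("wrist",s)
for z in(12,64):print(z,((proj(C,(536,-9,12) if z==12 else (*h,64))-[160,50])*4/3).round())
```

```text
9.55 [552.18018071 -28.94580399  81.86800059] 14.455803292564742 58.94971311092377 [-0.13710509 -5.13665339  0.86744373]
58.9832228226986 1.3501017447622545
12 [183. 252.]
64 [311. 141.]
```

View pics/w5.png

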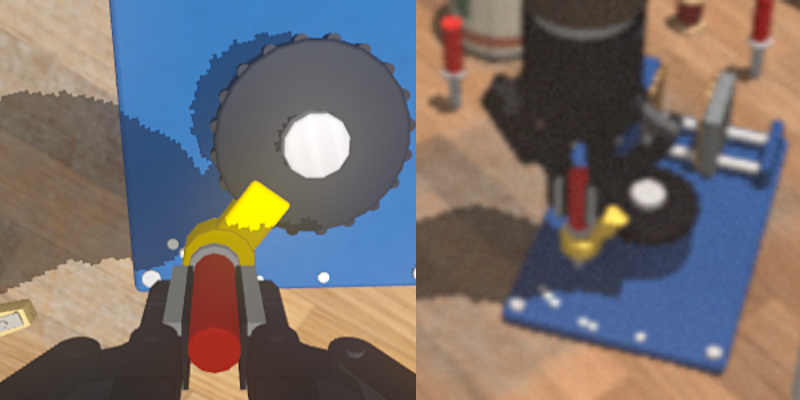

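Run:
```python
from h import *
s=arm.read_state();C=cam("wrist",s)
g=lambda u,v:ray(C,160+u*.75,50+v*.75,64)[:2]
h=g(317,146);h0=np.array([590.6,-73.7]);print(s["clock"],h)
for p in((272,193),(219,246)):
  for H in(h,h0):
    d=g(*p)-H;print(np.linalg.norm(d),np.radians(208)-np.arctan2(d[1],d[0])%(2*np.pi))
```

```text
9.65 [588.50272612 -75.4100058 ]
23.339738503309782 1.4378796511088079
23.327804857908674 1.321844526917018
52.23983071425552 1.4503778665687839
52.10720662319769 1.3985681119454885
```

```bash
python3 -c "
from bench import arm
print(arm.job_done())"
```

```text
the job is handed in; nothing more can be done
None
```

The job is handed in, with the gripper still holding the peg at 59 N through the eyelet and the dial at about 1.35 rad, my estimate from the arm's position; the hand-in returned no verdict.

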